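# Make up two staining kits from blocks and stain vials

### The arm

A 7-joint arm with a two-finger parallel gripper is mounted at the origin on a cart in front of the work surface, level with it; the furniture and walls round the work are solid. World frame = base frame: x ahead of the robot, y to its left, z up, the work surface at z = 0. Lengths are in mm, angles in rad, forces in N, time in s.
With the tool pointing down it reaches from about 425 to 925 mm from the base axis. Payload 6.8 kg.
Tool frame: the origin (TCP) lies at the very end of the fingers, on their centre line; the grasp point (between the pads) lies 19 mm behind it (hold_point_z is the distance from the TCP to the grasp point, in mm); z points along the fingers, y is the line along which they close (so a half turn about z gives the same grasp; the last joint's range is limited). The gripper opens to 88 mm and grips with 3 to 60 N. Pads are 20 mm wide; open, the fingers measure 115 mm over their backs; the gripper's body (75 mm by 178 mm) begins 61 mm behind the grasp point.
Start: joints at [1.038, 0.477, 0.022, 1.555, -0.011, 1.109, -0.083], TCP at [278.204, -615.02, 222.664] pointing down, gripper open.
Joint ranges: [-2.96, 2.96], [-0.34, 2.1], [-1.41, 1.46], [0.24, 2.44], [-1.37, 4.51], [0.17, 1.92], [-2.96, 2.96]. Speed limits (rad/s): [2.39, 2.39, 3.14, 3.14, 3.14, 3.14, 3.14].

### API

Orientations are given as a unit quaternion [x, y, z, w].
In Python, from workcell import * gives the robot as it stands.
- The arm moves only by the tool apply_moves, never from a script. Its argument "increments" is text: rows parted by semicolons, each of 5 numbers parted by spaces: the finger opening in mm, from 0 to 87.8, then the shift along the world's x, y, z as a fraction of full scale, then the turn about the world's z as a fraction of full scale. In form: fingers x y z roll; .... A call has 1 to 10 rows; each row shifts and turns the commanded pose from where the row before left it; what a row does not reach is not made up. Full scale, the value 1, is 0.5 m for a shift and pi/2 rad for a turn. A row lasts 1/8 s, in which the tool goes at most 62.5 mm and 10.7 degrees, less where a joint would pass 70% of its speed; a pose out of reach is approached as far as the arm can. A call with a number of a shift or a turn outside -1 to 1 is refused whole. A call with a gripper value outside its range is refused whole. The fingers move at their own pace and stop on an object; "force" is the grip in N (left out, the last holds). Time passes only in rows, so rows that do not move let the fingers close. It gives the time, the measured TCP pose, the force, the opening and the grip force at its end, in the units of the state.
- get_state(): the state, without advancing time (a new reading comes with each control period).
- grab_frame(name): name is "scene" or "top" or "wrist"; returns the picture (420x560x3 uint8, blue, green, red); there is no depth.
- calibration(name): a dict with "intrinsics" (3x3 intrinsics, pixels), "rvec" (rotation vector, rad) and "tvec" (3), from world to camera coordinates, as OpenCV has them. Camera axes: x right, y down, z forward; pixel columns grow to the right and rows downward; lengths in mm; the calibration is good to about 2 mm. The wrist camera is an equidistant fisheye: a pixel r from the principal point sees the ray r / f radians off the axis. A picture is of the moment at which its call begins: read the wrist's pose just before it. calibration takes no time and is no camera call; for the wrist camera it gives the pose at the moment of the call.
- finish_job(): hands the job in; it is judged then, once.
The state is a dict: "t": time; "qpos": joint angles; "qvel": joint speeds; "effort": joint torques, N m; "tcp_pos": TCP position; "tool_rot": TCP orientation; "force": force on the tool from outside, world axes, zero at the start; "torque": the same for the moment, N m; "width": opening from 0.0 (shut) to 1.0 (fully open); "grasp_force": force on a finger pad.
Only numpy, scipy, OpenCV 4.12 (cv2) and the standard library are available. Lean on these libraries where they do the work, as an engineer would, in place of code of your own. Each camera call takes 0.05 s, during which the arm holds its last target. There are 200 camera calls.

### The job

Make up the two staining kits from the stock laid out at the front of the worktop, one item to a compartment. White tray: the pink cassette and the blue cassette, each lying flat right way up in either plain compartment, and the white vial with the yellow cap standing in the compartment with the round black pad. Green tray: the yellow cassette flat in the plain compartment and the amber vial with the blue cap standing on the round black pad; leave the two white cassettes where they lie and do not tip the vials over.

Things in the scene. Friction and masses are not known exactly. Their poses are not given: they have to be found in the camera images.
- white_tray: fixed white shallow tray, 3 compartments in a row along y; 66 (x) x 164 (y) x 16 mm plus 7 mm lips at the ends, label cards on the -x face. Origin: centre of underside, z up. Compartments 58 (x) x 50 (y) mm inside, floor at z 3 mm, outer walls 4 mm thick, tops z 16; dividers 3 mm, tops z 14. Centres at x 0: y -53 and 0 mm plain, y +53 mm with round black pad (39 mm) for the vial.
- green_tray: fixed green shallow tray, 2 compartments in a row along y; 66 (x) x 111 (y) x 16 mm plus 7 mm lips at the ends, label cards on the -x face. Origin: centre of underside, z up. Compartments 58 (x) x 50 (y) mm inside, floor at z 3 mm, outer walls 4 mm thick, tops z 16; dividers 3 mm, tops z 14. Centres at x 0: y +26.5 mm plain, y -26.5 mm with round black pad (39 mm) for the vial.
- cassette_pink: tissue cassette with a pink plastic frame, a cream wax block with a red-brown tissue slice on top; 28 (x) x 41 (y) x 10 (z) mm, lies flat. Origin: centre of its underside; z up, x across the short side. The frame's foot is 28 mm wide and 2 mm high; above it, to 9 mm, the block to grip is 24 (x) x 34 (y) mm. About 15 g.
- cassette_blue: tissue cassette with a light blue plastic frame, a cream wax block with a red-brown tissue slice on top; 28 (x) x 41 (y) x 10 (z) mm, lies flat. Origin: centre of its underside; z up, x across the short side. The frame's foot is 28 mm wide and 2 mm high; above it, to 9 mm, the block to grip is 24 (x) x 34 (y) mm. About 15 g.
- cassette_yellow: tissue cassette with a yellow plastic frame, a cream wax block with a red-brown tissue slice on top; 28 (x) x 41 (y) x 10 (z) mm, lies flat. Origin: centre of its underside; z up, x across the short side. The frame's foot is 28 mm wide and 2 mm high; above it, to 9 mm, the block to grip is 24 (x) x 34 (y) mm. About 15 g.
- vial_white: small white screw-cap vial with a yellow cap, standing; 27 mm diameter, 50 mm tall: straight body up to 38 mm, then shoulder and cap (16 mm wide, top at 50 mm). Origin: centre of its underside; z up. About 40 g. (A similar one that belongs to the room stands far back among the bottles: not that one.)
- vial_amber: small amber (orange-brown) screw-cap vial with a blue cap, standing; 27 mm diameter, 50 mm tall: straight body up to 38 mm, then shoulder and cap (16 mm wide, top at 50 mm). Origin: centre of its underside; z up. About 40 g. (A similar one that belongs to the room stands far back among the bottles: not that one.)
- cassette_white_a: tissue cassette with a white plastic frame, a cream wax block with a red-brown tissue slice on top; 28 (x) x 41 (y) x 10 (z) mm, lies flat. Origin: centre of its underside; z up, x across the short side. The frame's foot is 28 mm wide and 2 mm high; above it, to 9 mm, the block to grip is 24 (x) x 34 (y) mm. About 15 g. Not wanted in these kits.
- cassette_white_b: tissue cassette with a white plastic frame, a cream wax block with a red-brown tissue slice on top; 28 (x) x 41 (y) x 10 (z) mm, lies flat. Origin: centre of its underside; z up, x across the short side. The frame's foot is 28 mm wide and 2 mm high; above it, to 9 mm, the block to grip is 24 (x) x 34 (y) mm. About 15 g. Not wanted in these kits.

How it is judged (in metres and radians):
At the end, for the whole second after the job is handed in: Each of the five items is in its compartment (pink and blue either way round): within 18 mm (tray x) and 14 mm (tray y) of its centre, underside on the floor (under 7 mm up), tilted under 0.12 rad, right way up, at rest; both white cassettes within 20 mm of their starts (x of vial_amber in the frame of green_tray between -0.018 and 0.018 m and y of vial_amber in the frame of green_tray between -0.0405 and -0.0125 m and x of cassette_yellow in the frame of green_tray between -0.018 and 0.018 m and y of cassette_yellow in the frame of green_tray between 0.0125 and 0.0405 m and x of vial_white in the frame of white_tray between -0.018 and 0.018 m and y of vial_white in the frame of white_tray between 0.039 and 0.067 m and (((x of cassette_pink in the frame of white_tray between -0.018 and 0.018 m and y of cassette_pink in the frame of white_tray between -0.014 and 0.014 m) and (x of cassette_blue in the frame of white_tray between -0.018 and 0.018 m and y of cassette_blue in the frame of white_tray between -0.067 and -0.039 m)) or ((x of cassette_pink in the frame of white_tray between -0.018 and 0.018 m and y of cassette_pink in the frame of white_tray between -0.067 and -0.039 m) and (x of cassette_blue in the frame of white_tray between -0.018 and 0.018 m and y of cassette_blue in the frame of white_tray between -0.014 and 0.014 m))) and z of vial_amber in the frame of green_tray between 0 and 0.007 m and angle between each of vial_amber, cassette_yellow, vial_white, cassette_pink, cassette_blue's own z axis and vertical below 0.12 rad and linear speed of each of vial_amber, cassette_yellow, vial_white, cassette_pink, cassette_blue below 0.02 m/s and angular speed of each of vial_amber, cassette_yellow, vial_white, cassette_pink, cassette_blue below 0.3 rad/s and z of cassette_yellow in the frame of green_tray between 0 and 0.007 m and z of vial_white in the frame of white_tray between 0 and 0.007 m and z of cassette_pink in the frame of white_tray between 0 and 0.007 m and z of cassette_blue in the frame of white_tray between 0 and 0.007 m and distance of each of cassette_white_a, cassette_white_b from where it was at the start of the episode below 0.02 m); the robot touches nothing.
It fails at once if a white cassette was moved by more than 20 mm (distance of any of cassette_white_a, cassette_white_b from where it was at the start of the episode above 0.02 m).
It fails at once if a vial was tipped over (angle between any of vial_amber, vial_white's own z axis and vertical above 0.8 rad).
It also fails if it takes over 106 s, if anything falls off the work surface, if the arm or the gripper's body presses on something with over 40 N, if the wrist force passes 120 N, or if a joint passes its speed limit or range.

## Working session

There is one attempt and no reset: what is moved stays moved. The work goes in short steps, Python scripts to look and compute and a tool call to move; the robot and the scene stay as the last step left them, time stands still between calls to the robot, and variables do not carry over. Pictures are saved under pics/ and viewed, at most 14 in all, crops included, and the job is handed in when it is done.

Besides the shell and the picture viewer there is one more tool, called after ">>>" by a JSON object that holds its "name" and its "arguments", one argument or row to a line. apply_moves: Moves the arm, as the interface text tells. Shift numbers are shares of 0.5 m and turn numbers shares of pi/2 rad, none past 1 either way. Its arguments: {"type":"object","properties":{"increments":{"type":"string"},"force":{"type":"number"}},"required":["increments"]}

```bash
mkdir -p pics
python3 - <<'E'
from workcell import *
import cv2
for n in("scene","top"):
    cv2.imwrite(f"pics/{n}0.png",cv2.resize(grab_frame(n),(800,600),interpolation=cv2.INTER_CUBIC)); print(calibration(n))
s=get_state();print(s["t"],s["tcp_pos"],s["tool_rot"],s["width"])
E
```

```text
{'intrinsics': array([[387.67878487,   0.        , 281.86665484],
       [  0.        , 387.67878487, 208.01387103],
       [  0.        ,   0.        ,   1.        ]]), 'rvec': array([ 2.13733491, -1.19832427,  0.45254377]), 'tvec': array([-325.81889381,  361.12897319,  594.6143343 ])}
{'intrinsics': array([[487.86710192,   0.        , 272.95342998],
       [  0.        , 487.86710192, 202.58587659],
       [  0.        ,   0.        ,   1.        ]]), 'rvec': array([ 2.18747217, -2.20873943,  0.06302219]), 'tvec': array([ -56.93482795,  524.98407346, 1178.07242564])}
0.1 [ 277.95469904 -614.51291638  221.78415296] [ 9.77520722e-01  2.10837777e-01 -2.23988014e-04 -7.87118772e-04] 1.002531132721769
```

View pics/top0.png

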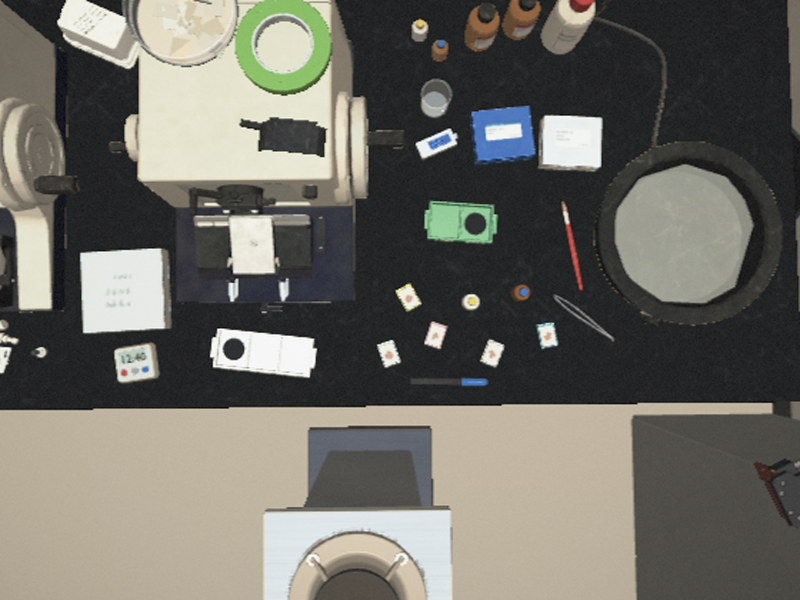

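View pics/scene0.png

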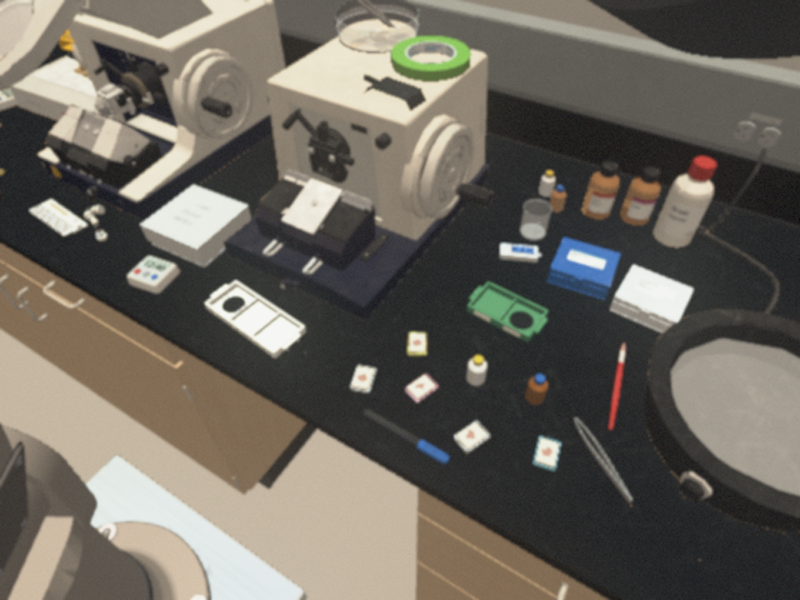

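Top view shows the white tray at about (263,353) with its pad at left, and the green tray at (461,222) with its pad at right. The cassettes are yellow (408,297), pink (435,335), blue (546,335), and white at (388,353) and (492,353). The vials are white (471,301) and amber (521,292). The scene view agrees. Next I enlarge both areas.

Run:
```python
from workcell import *
import cv2
f=grab_frame("top"); cv2.imwrite("pics/top_raw.png",f)
c=f[135:265,265:425]; c=cv2.resize(c,None,fx=5-0.385,fy=5-0.385,interpolation=cv2.INTER_CUBIC)
c=cv2.resize(f[190:265,265:395],None,fx=6,fy=6,interpolation=cv2.INTER_CUBIC)
cv2.imwrite("pics/cA.png",c)
d=cv2.resize(f[220:270,140:230],None,fx=6,fy=6,interpolation=cv2.INTER_CUBIC)
e=cv2.resize(f[130:180,290:355],None,fx=6,fy=6,interpolation=cv2.INTER_CUBIC)
import numpy as np
o=np.zeros((600,540,3),np.uint8);o[:300]=d;o[300:,:390]=e
cv2.imwrite("pics/cB.png",o)
```

```text
(no output)
```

View pics/cA.png

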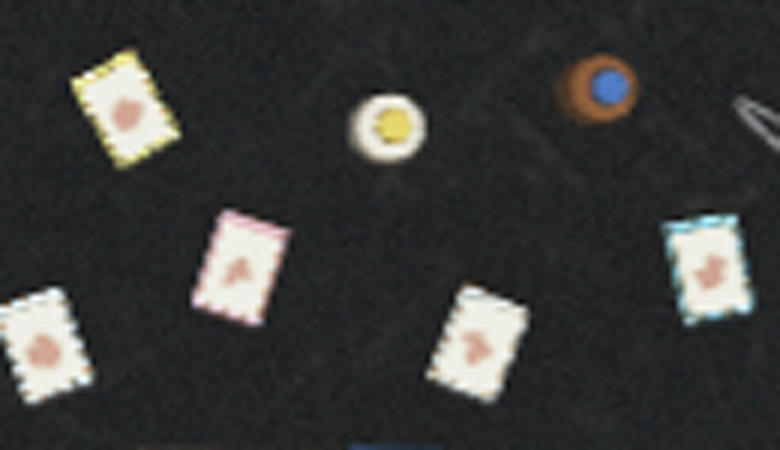

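View pics/cB.png

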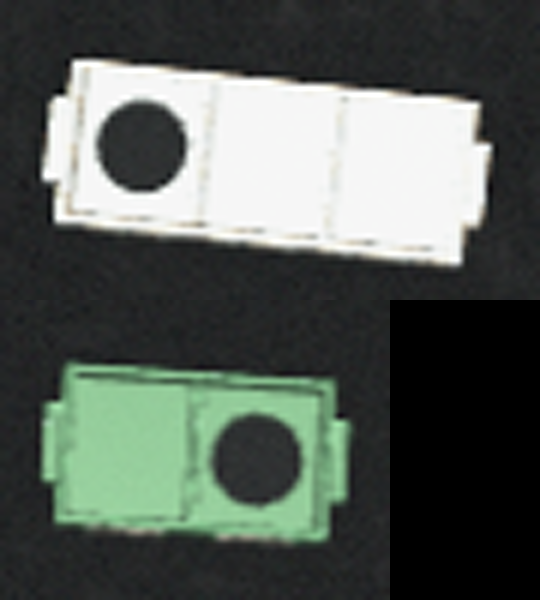

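Crops read clearly: the cassette corners, vial caps at (395,126) and (610,87), pads at (142,146) and (257,159 within its crop), and tray corners. Converting these to positions.

```bash
cat > h.py <<'E'
import numpy as np,cv2
from workcell import *
def w(name,px,z):
    c=calibration(name);R=cv2.Rodrigues(c["rvec"])[0];K=c["intrinsics"]
    px=np.atleast_2d(np.array(px,float))
    d=(np.linalg.inv(K)@np.c_[px,np.ones(len(px))].T).T@R
    o=-R.T@c["tvec"]
    return o+d*((z-o[2])/d[:,2])[:,None]
E
python3 - <<'E'
from h import *
np.set_printoptions(precision=1,suppress=True)
cr=lambda p,o:(np.array(p,float)+.5)/6-.5+np.array(o)
A=(265,190)
for n,p in dict(yellow=[(133,48),(182,133),(120,170),(70,82)],pink=[(224,208),(292,231),(261,327),(191,303)],blue=[(661,222),(738,213),(755,312),(687,326)]).items():
    q=w("top",cr(p,A),4);e=[np.linalg.norm(q[i]-q[(i+1)%4]) for i in range(4)]
    l=(q[1]-q[2]+q[0]-q[3]) if e[1]>e[0] else (q[1]-q[0]+q[2]-q[3])
    print(n,q.mean(0),np.array(e),"long yaw deg",np.degrees(np.arctan2(l[1],l[0])))
print("vials",w("top",cr([(395,126),(610,87)],A),50))
for n,p,o in(("white",[(73,60),(480,102),(462,266),(55,222)],(140,220)),("green",[(67,63),(335,80),(328,241),(55,222)],(290,130))):
    q=w("top",cr(p,o),14);print(n,q.mean(0));l=q[0]-q[1]+q[3]-q[2];print(" y-axis deg",np.degrees(np.arctan2(l[1],l[0])),[np.linalg.norm(q[i]-q[(i+1)%4]) for i in range(4)])
print("pads",w("top",cr((142,146),(140,220)),3),w("top",cr((257,159),(290,130)),3))
# second view: scene pads/vials
s=.7
print("scene white vial cap, amber cap",w("scene",(np.array([(477,359),(539,379)])+.5)*s-.5,50))
print("scene pads",w("scene",(np.array([(234,304),(521,320)])+.5)*s-.5,3))
print("scene y,p,b",w("scene",(np.array([(417,343),(421,387),(547,452)])+.5)*s-.5,7))
s=get_state();R=cv2.Rodrigues
from scipy.spatial.transform import Rotation as Ro
print(s["tcp_pos"],Ro.from_quat(s["tool_rot"]).as_matrix())
E
```

```text
yellow [512.2 -93.1   4. ] [40.3 29.6 41.5 29.4] long yaw deg -150.8517750556821
pink [ 446.6 -139.8    4. ] [29.4 41.2 30.2 41.1] long yaw deg -19.302910516040445
blue [ 444.3 -331.6    4. ] [31.9 41.  28.5 43.7] long yaw deg 10.796353432289688
vials [[ 502.3 -197.7   50. ]
 [ 516.9 -282.9   50. ]]
white [419.3 154.6  14. ]
 y-axis deg 83.4145520787729 [np.float64(165.8342645354969), np.float64(66.48882448266265), np.float64(165.44757306457967), np.float64(65.68789534853084)]
green [ 640.7 -184.3   14. ]
 y-axis deg 85.65501640959181 [np.float64(110.10148057054036), np.float64(66.40882571962412), np.float64(111.87800481181057), np.float64(65.70694258769173)]
pads [[426.1 207.8   3. ]] [[ 639.  -210.6    3. ]]
scene white vial cap, amber cap [[ 500.7 -196.    50. ]
 [ 514.2 -282.5   50. ]]
scene pads [[ 426.8  207.1    3. ]
 [ 638.5 -209.6    3. ]]
scene y,p,b [[ 510.5  -93.2    7. ]
 [ 445.1 -138.7    7. ]
 [ 444.  -330.1    7. ]]
[ 278.  -614.6  221.9] [[ 0.9  0.4 -0. ]
 [ 0.4 -0.9  0. ]
 [-0.  -0.  -1. ]]
```

>>> {"name": "apply_moves", "arguments": {
  "increments": "50 0.059 0.083 0 0; 50 0.059 0.083 0 0; 50 0.059 0.083 0 0; 50 0.059 0.083 0 0; 50 0.059 0.083 -0.05 0; 50 0.059 0.083 -0.05 0; 50 0.059 0.083 -0.05 0; 50 0.059 0.083 -0.05 0; 50 0 0 0 0; 50 0 0 0 0",
  "force": 15
}}

```text
t: 1.4
tcp_pos: [513.8, -283.6, 122.6]
tool_rot: [0.978, 0.211, -0.0, 0.0]
force: [-0.5, 0.2, -1.2]
width: 0.571
grasp_force: 0.0
```

```bash
cat >> h.py <<'E'
def ww(px,z):
    c=calibration("wrist");R=cv2.Rodrigues(c["rvec"])[0];K=c["intrinsics"]
    px=np.atleast_2d(np.array(px,float));v=(px-K[:2,2])/K[0,0];r=np.linalg.norm(v,axis=1,keepdims=True)
    d=np.c_[v/r*np.sin(r),np.cos(r)]@R;o=-R.T@np.ravel(c["tvec"])
    return o+d*((z-o[2])/d[:,2])[:,None]
def pw(p,s=800/560):
    c=calibration("wrist");R=cv2.Rodrigues(c["rvec"])[0];K=c["intrinsics"]
    q=R@np.array(p,float)+np.ravel(c["tvec"]);n=np.linalg.norm(q[:2]);t=np.arctan2(n,q[2])
    return (K[:2,2]+K[0,0]*t*q[:2]/n+.5)*s-.5
E
python3 - <<'E'
from h import *
f=cv2.resize(grab_frame("wrist"),(800,600),interpolation=cv2.INTER_CUBIC)
for p in [(515.5,-282.7,50),(444.2,-331,9),(501.5,-197,50),(638.7,-210.7,3),(642.7,-157.9,3),(446,-139.3,9),(511.5,-93,9)]:
    q=pw(p);print(p,q)
    cv2.drawMarker(f,tuple(int(round(a)) for a in q),(255,0,255),0,14,1)
cv2.imwrite("pics/w1.png",f)
E
```

```text
(515.5, -282.7, 50) [399.69806376 305.49073873]
(444.2, -331, 9) [421.85264188 412.10827456]
(501.5, -197, 50) [242.58000886 264.62727618]
(638.7, -210.7, 3) [374.79386561  57.48179689]
(642.7, -157.9, 3) [300.19091193  23.54622005]
(446, -139.3, 9) [162.58457081 295.50393864]
(511.5, -93, 9) [134.79393752 179.58064994]
```

View pics/w1.png

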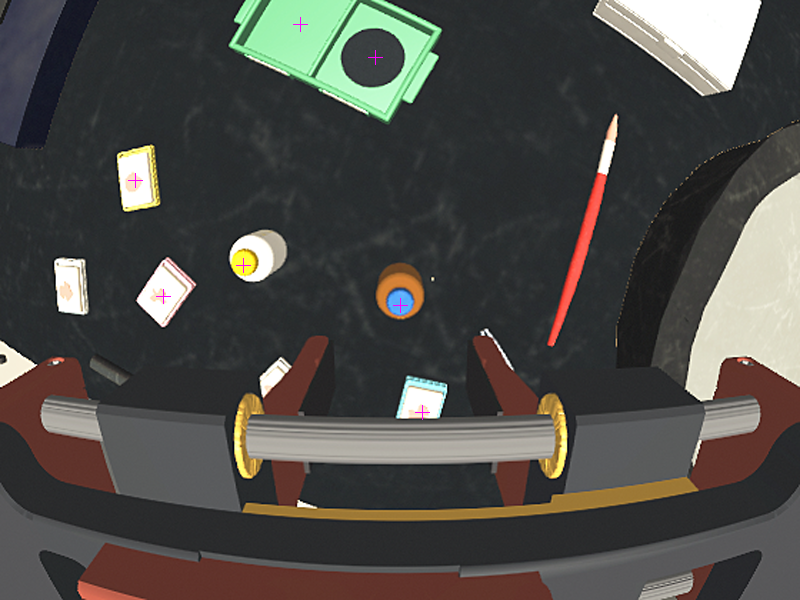

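The markers fall on the caps, cassettes and tray compartments to within about 2 mm. The amber cap reads (400,301) against (400,305) predicted.

>>> {"name": "apply_moves", "arguments": {
  "increments": "50 0.004 0.001 -0.06 0; 50 0 0 -0.06 0; 50 0 0 -0.06 0; 50 0 0 -0.033 0; 50 0 0 0 0; 27 0 0 0 0; 20 0 0 0 0; 20 0 0 0 0; 20 0 0 0 0; 20 0 0 0 0",
  "force": 15
}}

```text
t: 2.7
tcp_pos: [516.8, -282.8, 17.1]
tool_rot: [0.978, 0.211, 0.001, 0.0]
force: [-1.1, 0.2, 6.0]
width: 0.306
grasp_force: 15.0
```

>>> {"name": "apply_moves", "arguments": {
  "increments": "20 0 0 0.05 0; 20 0 0 0.05 0; 20 0.041 0.024 0 0; 20 0.082 0.048 0 0; 20 0.082 0.048 0 0; 20 0.041 0.024 0 0; 20 0 0 0 0; 20 0 0 -0.05 0; 20 0 0 -0.03 0; 20 0 0 0 0"
}}

```text
t: 3.95
tcp_pos: [637.3, -210.8, 24.4]
tool_rot: [0.978, 0.21, -0.002, -0.001]
force: [-0.1, -0.2, -0.8]
width: 0.299
grasp_force: 15.0
```

>>> {"name": "apply_moves", "arguments": {
  "increments": "20 0 0 -0.008 0; 20 0 0 -0.004 0; 20 0 0 0 0"
}}

```text
t: 4.32
tcp_pos: [639.4, -210.6, 20.5]
tool_rot: [0.978, 0.211, 0.0, 0.0]
force: [-0.1, 0.2, 0.7]
width: 0.303
grasp_force: 15.0
```

>>> {"name": "apply_moves", "arguments": {
  "increments": "20 0 0 -0.002 0; 32 0 0 0 0; 42 0 0 0 0; 44 0 0 0.06 0; 44 0 0 0.12 0; 44 -0.063 0.059 0 0.054; 44 -0.064 0.059 0 0; 44 -0.064 0.059 0 0; 44 -0.064 0.058 0 0; 44 0 0 0 0"
}}

```text
t: 5.58
tcp_pos: [509.5, -90.8, 109.2]
tool_rot: [0.967, 0.254, -0.001, -0.0]
force: [0.4, 0.4, -0.5]
width: 0.502
grasp_force: 0.0
```

>>> {"name": "apply_moves", "arguments": {
  "increments": "44 0 0 -0.08 0; 44 0 0 -0.08 0; 44 0 0 -0.04 0; 44 0 0 -0.008 0; 44 0 0 0 0; 44 0 0 -0.003 0; 28 0 0 0 0; 18 0 0 0 0; 18 0 0 0 0; 18 0 0 0 0",
  "force": 12
}}

```text
t: 6.82
tcp_pos: [511.9, -93.0, 4.0]
tool_rot: [0.968, 0.252, 0.0, 0.0]
force: [-1.3, -0.2, 4.7]
width: 0.271
grasp_force: 12.0
```

>>> {"name": "apply_moves", "arguments": {
  "increments": "18 0 0 0.06 0; 18 0 0 0.06 0; 18 0.044 -0.022 0 0.105; 18 0.044 -0.022 0 0.105; 18 0.044 -0.022 0 0.105; 18 0.044 -0.022 0 0.105; 18 0.043 -0.021 0 0.104; 18 0.043 -0.021 0 0.104; 18 0 0 0 0; 18 0 0 0 0"
}}

```text
t: 8.07
tcp_pos: [641.7, -157.5, 63.2]
tool_rot: [0.734, 0.679, -0.0, -0.001]
force: [0.7, -0.8, -0.3]
width: 0.272
grasp_force: 12.0
```

Run:
```python
from h import *
f=cv2.resize(grab_frame("wrist"),(800,600),interpolation=cv2.INTER_CUBIC)
for p in [(638.7,-210.7,53),(642.7,-157.9,3)]+[(640.7+a*.997+b*.0758,-184.3-a*.0758+b*.997,16) for a in(-33,33) for b in(-55.5,55.5)]:
    q=pw(p);cv2.drawMarker(f,tuple(int(round(a)) for a in q),(255,0,255),0,14,1)
cv2.imwrite("pics/w2.png",f)
```

```text
(no output)
```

View pics/w2.png

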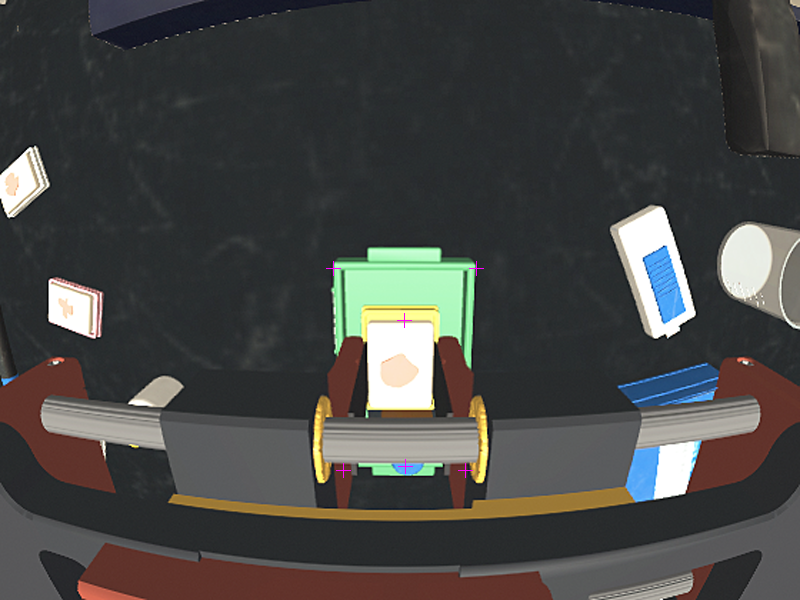

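The held yellow cassette is square over the plain compartment. The tray end reads at row 261 against 268 predicted, so I shift about 2 mm in +y.

>>> {"name": "apply_moves", "arguments": {
  "increments": "18 0 0.003 -0.06 0; 18 0 0 -0.02 0; 18 0 0 -0.02 0; 18 0 0 -0.01 0; 18 0 0 0 0; 28 0 0 0 0; 28 0 0 0 0; 28 0 0 0 0"
}}

```text
t: 9.12
tcp_pos: [642.9, -156.6, 9.0]
tool_rot: [0.733, 0.68, 0.0, 0.0]
force: [0.5, -0.4, 0.6]
width: 0.319
grasp_force: 0.0
```

>>> {"name": "apply_moves", "arguments": {
  "increments": "28 0 0 0.02 0; 28 0 0 0.06 0; 50 0 0 0.12 0; 50 -0.07 -0.02 0 0; 50 -0.07 -0.02 0 0; 50 -0.07 -0.02 0 0; 50 -0.072 -0.021 0 0; 50 0 0 -0.06 0; 50 0 0 -0.06 0; 50 0 0 0 0"
}}

```text
t: 10.38
tcp_pos: [500.4, -196.7, 47.7]
tool_rot: [0.733, 0.68, -0.001, -0.001]
force: [-0.8, 0.4, -0.1]
width: 0.568
grasp_force: 0.0
```

Run:
```python
from h import *
f=grab_frame("top")[125:265,265:395]
a=cv2.resize(f,None,fx=4.2,fy=4.2,interpolation=cv2.INTER_CUBIC)
cv2.imwrite("pics/t2.png",a)
```

```text
(no output)
```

View pics/t2.png

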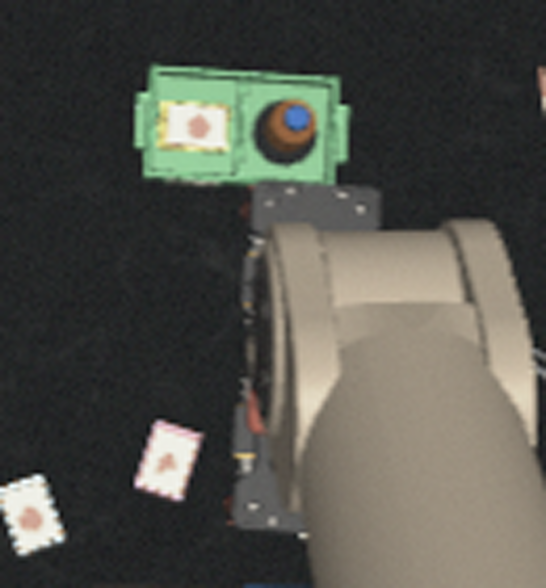

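The amber vial stands on its pad and the yellow cassette lies flat in its compartment. Next is the white vial.

>>> {"name": "apply_moves", "arguments": {
  "increments": "50 0 0 -0.04 0; 50 0 0 -0.025 0; 50 0 0 0 0; 30 0 0 0 0; 20 0 0 0 0; 20 0 0 0 0; 20 0 0 0 0; 20 0 0 0 0; 20 0 0 0.05 0; 20 0 0 0.07 0",
  "force": 15
}}

```text
t: 11.68
tcp_pos: [500.6, -196.7, 75.8]
tool_rot: [0.733, 0.68, -0.001, -0.001]
force: [0.0, -0.6, -0.5]
width: 0.304
grasp_force: 15.0
```

>>> {"name": "apply_moves", "arguments": {
  "increments": "20 -0.017 0.09 0 -0.025; 20 -0.017 0.09 0 0; 20 -0.017 0.09 0 0; 20 -0.017 0.09 0 0; 20 -0.017 0.09 0 0; 20 -0.017 0.09 0 0; 20 -0.017 0.09 0 0; 20 -0.017 0.09 0 0; 20 -0.016 0.089 0 0; 20 0 0 0 0"
}}

```text
t: 12.92
tcp_pos: [424.7, 211.5, 76.4]
tool_rot: [0.744, 0.668, 0.001, -0.001]
force: [-0.5, -1.3, 0.2]
width: 0.304
grasp_force: 15.0
```

Run:
```python
from h import *
f=cv2.resize(grab_frame("wrist"),(800,600),interpolation=cv2.INTER_CUBIC)
for p in [(425.7,207.4,3)]+[(419.3+a*.993+b*.115,154.6-a*.115+b*.993,16) for a in(-33,33) for b in(-82,82)]:
    q=pw(p);cv2.drawMarker(f,tuple(int(round(a)) for a in q),(255,0,255),0,14,1)
cv2.imwrite("pics/w3.png",f)
print(get_state()["tcp_pos"],get_state()["qpos"])
```

```text
[425.06799238 208.86098027  76.05321543] [-0.17158785  0.40495768 -0.49629413  2.12389298  0.30222032  0.67986985
 -0.98175318]
```

View pics/w3.png

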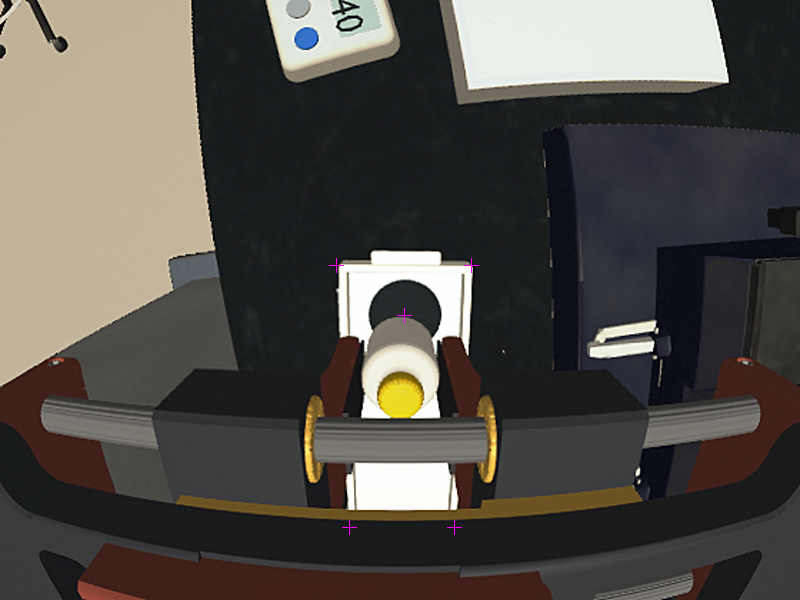

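The pad centre reads (405,311) against (404,315), so it matches to about 1.5 mm. Lowering the vial.

>>> {"name": "apply_moves", "arguments": {
  "increments": "20 0 0.002 -0.06 0; 20 0 0 -0.03 0; 20 0 0 -0.01 0; 20 0 0 -0.01 0; 20 0 0 -0.004 0; 20 0 0 0 0; 34 0 0 0 0; 42 0 0 0 0; 42 0 0 0.06 0; 42 0 0 0.12 0"
}}

```text
t: 14.22
tcp_pos: [424.2, 207.6, 108.6]
tool_rot: [0.746, 0.666, -0.002, -0.001]
force: [1.7, -0.3, -0.2]
width: 0.476
grasp_force: 0.0
```

>>> {"name": "apply_moves", "arguments": {
  "increments": "44 0.005 -0.077 0 0.095; 44 0.005 -0.077 0 0.095; 44 0.005 -0.077 0 0.095; 44 0.005 -0.077 0 0.095; 44 0.005 -0.077 0 0.095; 44 0.004 -0.077 0 0.096; 44 0.004 -0.078 0 0.096; 44 0.004 -0.078 0 0.096; 44 0.004 -0.078 0 0.096; 44 0 0 0 0"
}}

```text
t: 15.48
tcp_pos: [445.8, -142.7, 108.9]
tool_rot: [0.169, 0.986, -0.0, -0.0]
force: [0.2, 1.3, 1.7]
width: 0.504
grasp_force: 0.0
```

Run:
```python
from h import *
f=grab_frame("wrist");f=cv2.resize(f,(800,600),interpolation=cv2.INTER_CUBIC)
q=pw((446.2,-139.3,9));cv2.drawMarker(f,tuple(int(round(a)) for a in q),(255,0,255),0,14,1)
cv2.imwrite("pics/w4.png",f)
s=get_state();print(s["tcp_pos"],s["tool_rot"],s["qpos"])
```

```text
[ 445.95523499 -140.59074057  109.03811363] [ 1.69097480e-01  9.85599314e-01  1.57550887e-04 -9.72647443e-05] [ 0.76575251  0.37829113 -0.70131927  2.10517305  0.34791301  0.77264625
  1.07717417]
```

View pics/w4.png

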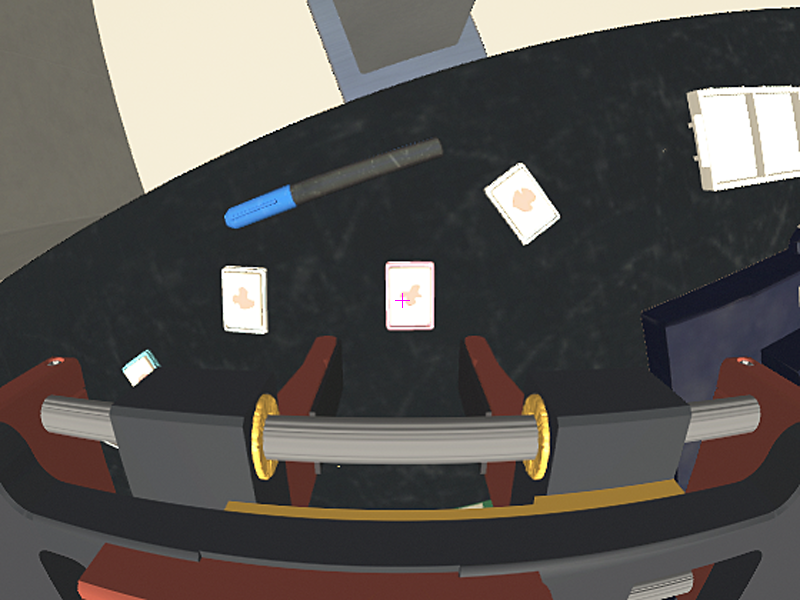

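Pink is square between the fingers at (410,296). The marker at (402,300) suggests it lies about 3 mm further in +y, so I shift and grip.

>>> {"name": "apply_moves", "arguments": {
  "increments": "44 0 0.006 -0.08 0; 44 0 0 -0.08 0; 44 0 0 -0.04 0; 44 0 0 -0.008 0; 44 0 0 0 0; 44 0 0 -0.003 0; 28 0 0 0 0; 18 0 0 0 0; 18 0 0 0 0; 18 0 0 0 0",
  "force": 12
}}

```text
t: 16.77
tcp_pos: [446.4, -136.7, 4.0]
tool_rot: [0.167, 0.986, -0.0, 0.0]
force: [-0.6, 0.6, 5.5]
width: 0.273
grasp_force: 12.0
```

>>> {"name": "apply_moves", "arguments": {
  "increments": "18 0 0 0.06 0; 18 0 0 0.06 0; 18 -0.007 0.073 0 -0.107; 18 -0.007 0.073 0 -0.107; 18 -0.007 0.073 0 -0.107; 18 -0.007 0.073 0 -0.107; 18 -0.007 0.073 0 -0.107; 18 -0.006 0.073 0 -0.108; 18 -0.006 0.073 0 -0.108; 18 -0.006 0.074 0 -0.108"
}}

```text
t: 18.02
tcp_pos: [419.4, 157.1, 63.6]
tool_rot: [0.748, 0.664, -0.0, -0.0]
force: [-0.1, -0.5, -0.8]
width: 0.271
grasp_force: 12.0
```

>>> {"name": "apply_moves", "arguments": {
  "increments": "18 0 0 0 0; 18 0 0 0 0; 18 0 0 -0.06 0; 18 0 0 -0.02 0; 18 0 0 -0.01 0; 18 0 0 0 0"
}}

```text
t: 18.77
tcp_pos: [419.8, 155.6, 18.7]
tool_rot: [0.746, 0.666, -0.0, -0.0]
force: [0.2, -0.3, 0.9]
width: 0.27
grasp_force: 12.0
```

Aligned just above the walls. Lowering 10 mm and releasing.

>>> {"name": "apply_moves", "arguments": {
  "increments": "18 0 0 -0.01 0; 18 0 0 -0.01 0; 18 0 0 0 0; 28 0 0 0 0; 28 0 0 0 0; 28 0 0 0 0; 28 0 0 0.02 0; 28 0 0 0.06 0; 44 0 0 0.12 0; 44 0 0 0 0"
}}

```text
t: 20.02
tcp_pos: [422.5, 157.3, 113.0]
tool_rot: [0.746, 0.666, 0.004, 0.002]
force: [1.0, -0.8, -0.2]
width: 0.491
grasp_force: 0.0
```

>>> {"name": "apply_moves", "arguments": {
  "increments": "44 0.005 -0.108 0 -0.09; 44 0.005 -0.108 0 -0.09; 44 0.005 -0.108 0 -0.09; 44 0.005 -0.108 0 -0.09; 44 0.005 -0.108 0 -0.09; 44 0.006 -0.108 0 -0.09; 44 0.006 -0.108 0 -0.09; 44 0.006 -0.108 0 -0.09; 44 0.006 -0.109 0 -0.087; 44 0 0 0 0"
}}

```text
t: 21.28
tcp_pos: [442.9, -335.1, 108.4]
tool_rot: [0.996, 0.091, -0.0, 0.001]
force: [-0.4, 0.1, -0.1]
width: 0.502
grasp_force: 0.0
```

>>> {"name": "apply_moves", "arguments": {
  "increments": "44 0 0 -0.05 0; 44 0 0 0 0"
}}

```text
t: 21.52
tcp_pos: [442.8, -328.4, 82.0]
tool_rot: [0.995, 0.095, -0.002, -0.002]
force: [-0.3, -0.6, -0.7]
width: 0.501
grasp_force: 0.0
```

Run:
```python
from h import *
s=get_state();print(s["tcp_pos"],s["tool_rot"],s["qpos"])
f=grab_frame("wrist");f=cv2.resize(f,(800,600),interpolation=cv2.INTER_CUBIC)
q=pw((444.2,-331,9));cv2.drawMarker(f,tuple(int(round(a)) for a in q),(255,0,255),0,14,1)
cv2.imwrite("pics/w5.png",f)
```

```text
[ 442.77595145 -328.39537225   81.99282263] [ 0.9954374   0.0953871  -0.00173967 -0.0016306 ] [ 0.51192291  0.45581989  0.01695941  1.96874274 -0.01223587  0.72185247
 -0.84335904]
```

View pics/w5.png

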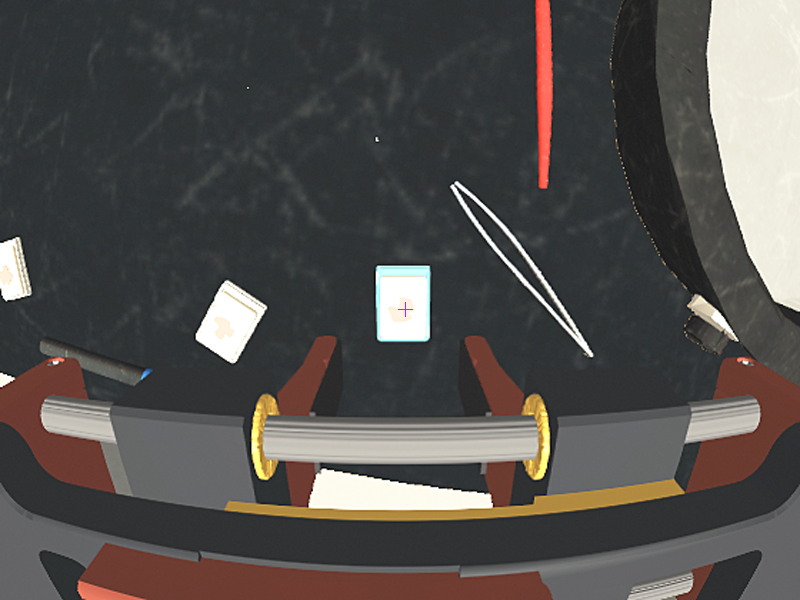

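Blue is centred at (403,303) and square between the fingers. Gripping it.

>>> {"name": "apply_moves", "arguments": {
  "increments": "44 0 0 -0.08 0; 44 0 0 -0.06 0; 44 0 0 -0.017 0; 44 0 0 0 0; 44 0 0 -0.003 0; 44 0 0 0 0; 28 0 0 0 0; 18 0 0 0 0; 18 0 0 0 0; 18 0 0 0 0",
  "force": 12
}}

```text
t: 22.82
tcp_pos: [444.3, -330.6, 3.8]
tool_rot: [0.996, 0.094, 0.0, 0.0]
force: [-0.5, -1.2, 2.2]
width: 0.269
grasp_force: 12.0
```

>>> {"name": "apply_moves", "arguments": {
  "increments": "18 0 0 0.12 0; 18 -0.007 0.096 0 0.09; 18 -0.007 0.096 0 0.09; 18 -0.007 0.096 0 0.09; 18 -0.007 0.096 0 0.09; 18 -0.007 0.096 0 0.09; 18 -0.007 0.096 0 0.09; 18 -0.006 0.096 0 0.09; 18 -0.006 0.096 0 0.09; 18 -0.006 0.099 0 0.087"
}}

```text
t: 24.08
tcp_pos: [414.1, 104.4, 63.8]
tool_rot: [0.745, 0.667, 0.0, 0.0]
force: [0.5, -0.4, -0.0]
width: 0.267
grasp_force: 12.0
```

>>> {"name": "apply_moves", "arguments": {
  "increments": "18 0 0 0 0; 18 0 0 0 0; 18 0 0 -0.06 0; 18 0 0 -0.02 0; 18 0 0 -0.01 0; 18 0 0 0 0; 18 0 0 0 0"
}}

```text
t: 24.95
tcp_pos: [414.6, 103.0, 19.2]
tool_rot: [0.746, 0.666, 0.0, 0.0]
force: [-0.0, 0.9, 0.0]
width: 0.273
grasp_force: 12.0
```

>>> {"name": "apply_moves", "arguments": {
  "increments": "18 0 0 -0.01 0; 18 0 0 -0.01 0; 18 0 0 0 0; 28 0 0 0 0; 28 0 0 0 0; 28 0 0 0 0; 28 0 0 0.02 0; 28 0 0 0.06 0; 28 0 0 0.12 0; 28 0 0 0.1 0"
}}

```text
t: 26.2
tcp_pos: [414.0, 103.2, 161.2]
tool_rot: [0.746, 0.666, 0.0, 0.0]
force: [0.4, -0.3, 0.4]
width: 0.318
grasp_force: 0.0
```

>>> {"name": "apply_moves", "arguments": {
  "increments": "28 0.06 -0.1 0.06 0; 28 0.06 -0.1 0.06 0; 28 0.06 -0.1 0 0; 28 0.06 -0.1 0 0; 28 0.03 -0.1 0 0; 28 0 0 0 0; 28 0 0 0 0; 28 0 0 0 0"
}}

```text
t: 27.2
tcp_pos: [546.1, -140.5, 216.2]
tool_rot: [0.745, 0.667, 0.0, -0.0]
force: [-0.2, 0.0, -0.3]
width: 0.323
grasp_force: 0.0
```

Run:
```python
from h import *
f=grab_frame("top")
cv2.imwrite("pics/t3.png",cv2.resize(f[125:270,140:400],None,fx=3,fy=3,interpolation=cv2.INTER_CUBIC))
```

```text
(no output)
```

View pics/t3.png

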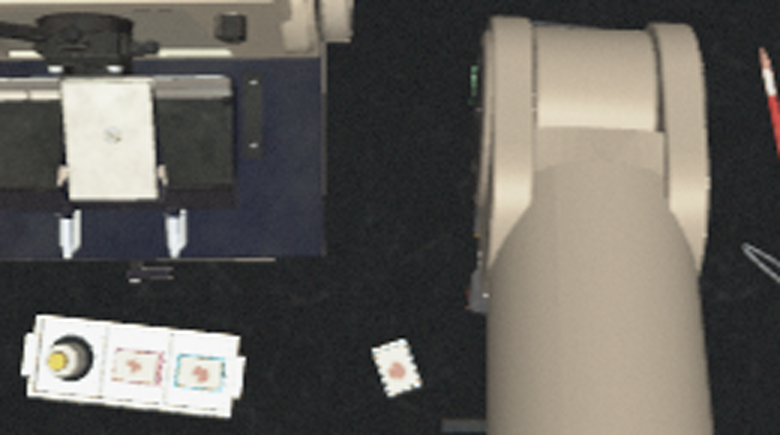

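The white vial (68,358), pink (135,366) and blue (200,373) all sit in their compartments. One last scene check that they lie flat.

Run:
```python
from h import *
f=grab_frame("scene")
cv2.imwrite("pics/s2.png",cv2.resize(f[180:350,130:400],None,fx=2.9,fy=2.9,interpolation=cv2.INTER_CUBIC))
```

```text
(no output)
```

View pics/s2.png

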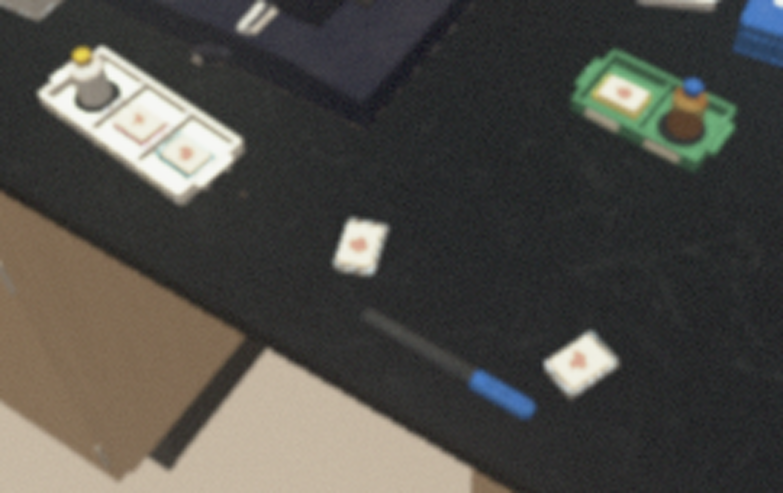

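Run:
```python
from h import *
t=lambda p:(np.array(p)+.5)/3-.5+np.array((140,125))
for n,p in(("pink",(135,366)),("blue",(200,373))):
    d=w("top",[t(p)],12)[0][:2]-[419.4,156];print(n,d[0]*.993-d[1]*.115,d[0]*.115+d[1]*.993)
f=grab_frame("scene")
cv2.imwrite("pics/s3.png",cv2.resize(f[190:252,140:218],None,fx=9,fy=9,interpolation=cv2.INTER_CUBIC))
```

```text
pink 0.035675999115220514 -2.22671475190372
blue -0.05214313208693522 -55.21616754981376
```

View pics/s3.png

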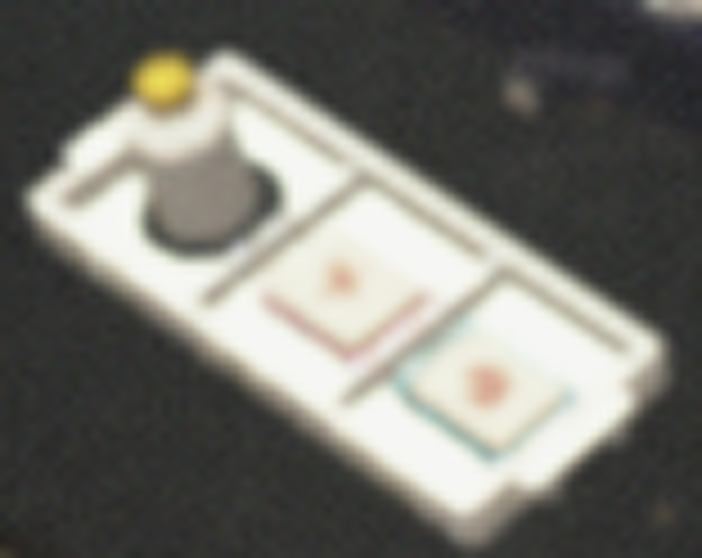

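Both cassettes lie flat within 3 mm of their compartment centres, and the vial stands on its pad. Handing in.

```bash
python3 -c "
from workcell import *
print(finish_job())"
```

```text
the job is handed in; nothing more can be done
None
```

Both kits are made up and the job is handed in at about 27 s on the robot's clock; the final pictures show all five items in their compartments, both vials upright and the white cassettes left alone, but the hand-in returned no verdict.

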